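# Index the sample slide to the reading head

### The arm

A 6-joint arm with a two-finger parallel gripper is mounted at the origin on a cart in front of the work surface, level with it; the furniture and walls round the work are solid. World frame = base frame: x ahead of the robot, y to its left, z up, the work surface at z = 0. Lengths are in m, angles in degrees, forces in N, time in s.
With the tool pointing down it reaches from about 0.275 to 0.775 m from the base axis. Payload 14.6 kg.
Tool frame: the origin (TCP) lies at the very end of the fingers, on their centre line; the grasp point (between the pads) lies 19 mm behind it (manip.grip_depth is the z of the grasp point in the tool frame, in m); z points along the fingers, x is the direction in which the jaws open and shut, and the axes are right-handed (so a half turn about z gives the same grasp; the last joint's range is limited). The gripper opens to 85 mm and grips with 20 to 120 N. Pads are 22 mm wide; open, the fingers measure 114 mm over their backs; the gripper's body (76 mm by 85 mm) begins 54 mm behind the grasp point. The pads swing forward as they close: fully open they stand 13 mm farther back than shut.
Start: joints at [68.165, 15.075, -2.767, 72.158, 0, 81.102], TCP at [0.118, 0.512, 0.231] pointing down, gripper open.
Joint ranges: [-151.79, 151.79], [-50.71, 97.33], [-67.44, 78.34], [-121.81, 120.89], [-77.56, 73.72], [-180, 180]. Speed limits (degrees/s): [108.29, 108.29, 147.25, 159.86, 180, 180].

### API

Orientations are given as a 3x3 rotation matrix whose columns are the frame's x, y, z axes.
In Python, from station import status, vision, manip gives the robot as it stands.
- The arm moves only by the tool apply_moves, never from a script. Its argument "plan" is text: rows parted by semicolons, each of 6 numbers parted by spaces: the shift along the tool's x, y, z in mm, then the turn, a rotation vector about the tool's x, y, z in rad. A call has 1 to 10 rows; each row is the pose to reach, as a shift and turn from the pose measured when the call began, along the tool's axes at that moment; what a row does not reach only later rows make up. A row lasts 1/10 s, in which the tool goes at most 50 mm and 8.59 degrees, less where a joint would pass 70% of its speed; a pose out of reach is approached as far as the arm can. A call with a gripper value outside its range is refused whole. "hand" is the opening, from 0 (shut) to 1 (fully open), set as the call begins (left out, the last holds). The fingers move at their own pace and stop on an object; "newtons" is the grip in N (left out, the last holds). Time passes only in rows, so rows that repeat a pose let the fingers close. It gives the time, the measured TCP pose, the force and the opening at its end, in the units of the state.
- status.observe(): the state, without advancing time (a new reading comes with each control period).
- vision.camera(name): name is "scene" or "top" or "wrist"; returns a dict with "img" (384x512x3 uint8, red, green, blue), "K" (3x3 intrinsics, pixels), "pose" (4x4, takes a point from camera to world coordinates). Camera axes: x right, y down, z forward; pixel columns grow to the right and rows downward; lengths in m; the calibration is good to about 2 mm. A picture is of the moment at which its call begins. There is no depth.
- manip.sign_off(): hands the job in, once; it reports no verdict.
The state is a dict: "time_s": time; "joint_pos": joint angles; "dq": joint speeds; "joint_torque": joint torques, N m; "tool_pos": TCP position; "ee_rot": TCP orientation; "wrist_force": force on the tool from outside, world axes, zero at the start; "moment": the same for the moment, N m; "width": opening from 0.0 (shut) to 1.0 (fully open).
Only numpy, scipy, OpenCV 4.12 (cv2) and the standard library are available. Lean on these libraries where they do the work, as an engineer would, in place of code of your own. Each camera call takes 0.05 s, during which the arm holds its last target. There are 200 camera calls.

### The job

Pull up the spring plunger knob on the slide's carriage to free it, slide the carriage along its rods until its sample tube stands in front of the window of the white reading head, and let the pin drop fully home into the index hole there, so that the carriage is locked; then let go. Feel for the hole gently: do not force the pin against the steel strip or the hole's wall, and leave the other things on the bench where they are.

Things in the scene. Friction and masses are not known exactly. Their poses are not given: they have to be found in the camera images.
- stage: bench slide, fixed on the worktop: aluminium base plate 167 x 322 x 10 mm, two steel guide rods (tops 47 mm high) between grey end blocks (56 mm high, at y = -150 and +150 mm). Origin at worktop height, midway between the rods and along them; y runs along the rods, x points away from the robot to the row where the reading head stands (x = 96 mm), z up
- home_hole (a point): mouth of the home hole, at the slide's middle, 33 mm above the worktop, hidden under the carriage at the start. Left and right of it steel strips (top 32 mm high) lie between the rods, with two 10.6 mm holes each, about 48 mm apart, one for each of the four stations; strips and stations were set by eye and do not line up exactly (up to 12 mm off along the rods, either way)
- carriage (a joint): carriage position along the slide's y in m: 0 at the home hole, where it starts locked; travel -0.116 to 0.116; about 1.5 N of friction, stays where it is left. Aluminium block 66 x 48 mm (48 along y), top 52 mm above the worktop, steel collar under the knob to 60 mm; on its far side, level with the knob in y, an arm holds a white microtube (top 60 mm high)
- plunger (a joint): lift of the plunger knob in m: 0 = pin fully home in a hole, about 0.010 = pin tip resting on the strip, over 0.011 = pin clear of the home hole, 0.018 = upper stop. A spring pulls the knob down with about 3 N at 0, 5 N at 0.010 and 6.6 N at the stop
- knob_center (a point): centre of the plunger's upright round black knob, 26 mm in diameter and 26 mm tall, over the middle of the carriage; its underside is 66 mm and its top 92 mm above the worktop when the pin is home; the point moves with the knob
- pin: steel index pin under the knob, moving with it: 8 mm in diameter, flat end. Origin on the knob's axis, at worktop height when the pin is home. The tip is then 22 mm above the worktop, 10 mm down in a strip's hole, with 1.3 mm of play to each side. If it is let down beside a hole it rests on the strip and drops in by its spring when the carriage brings it over the hole
- reading_head: white block 44 x 44 x 63 mm on a thin black foot, a wide black-framed window facing the rods, fixed on the base plate at one of the four stations (it changes; the other three carry bare steel posts 42 mm tall). Origin under its centre on top of the base plate, axes as the slide's. Its hole lies within 12 mm of its centre along y; just where is not measured
- timer: bench timer 60 x 64 x 19 mm lying loose, origin under its centre; leave it
- bottle: loose white screw-cap bottle, 66 mm in diameter, 102 mm tall, origin under its centre; leave it
- tape: loose ring-shaped roll of yellow tape, 68 mm in diameter, 19 mm tall, origin under its centre; leave it

How it is judged (in metres and radians):
On the way, in this order (a step that is already met when the one before it is completed fails the run):
1. the pin is pulled up out of the home hole (value of joint plunger above 0.0108 m and value of joint carriage between -0.015 and 0.015 m), for 0.05 s.
2. the carriage is brought in front of the reading head with the pin still out (value of joint plunger above 0.007 m and y of pin in the frame of reading_head between -0.022 and 0.022 m), for 0.05 s.
At the end, for the whole second after the job is handed in: The pin is home (plunger lift under 2.5 mm) in the hole in front of the reading head (pin within 18 mm of the head's centre along the rods) and at rest (value of joint plunger below 0.0025 m and y of pin in the frame of reading_head between -0.018 and 0.018 m and linear speed of pin below 0.01 m/s); the robot touches nothing.
It fails at once if the pin is forced: more than 20 N between the pin and the strip or a hole's wall (contact force between pin and anything else above 20 N).
It fails at once if the timer, the bottle or the roll of tape is moved by more than 30 mm (distance of any of timer, bottle, tape from where it was at the start of the episode above 0.03 m).
It also fails if it takes over 43 s, if anything falls off the work surface, if the arm or the gripper's body presses on something with over 40 N, if the wrist force passes 120 N, or if a joint passes its speed limit or range.

## Working session

There is one attempt and no reset: what is moved stays moved. The work goes in short steps, Python scripts to look and compute and a tool call to move; the robot and the scene stay as the last step left them, time stands still between calls to the robot, and variables do not carry over. Pictures are saved under pics/ and viewed, about 8 in all and at most 12, crops included, and the job is handed in when it is done.

Besides the shell and the picture viewer there is one more tool, called as a command line: name --argument value ..., lists and objects as JSON in quotes. apply_moves: Moves the arm, as the interface text tells. Its arguments: {"type":"object","properties":{"plan":{"type":"string"},"hand":{"type":"number"},"newtons":{"type":"number"}},"required":["plan"]}

```bash
mkdir -p pics; ls; python3 - <<'E'
from station import status, vision, manip
import cv2,json
s=status.observe(); print(s, manip.grip_depth)
for n in("scene","top"):
    c=vision.camera(n); cv2.imwrite(f"pics/{n}0.png",c["img"][:,:,::-1]); print(n,c["K"].tolist(),c["pose"].round(4).tolist())
E
```

```text
pics
{'time_s': 0.0, 'joint_pos': array([ 6.81643442e+01,  1.50992172e+01, -2.80406963e+00,  7.21590604e+01,
       -7.40127192e-04,  8.11028568e+01]), 'dq': array([-0.05497125, -0.01830552, -0.09961792,  0.01148163, -0.10808862,
        0.01838312]), 'joint_torque': array([ 3.13238597e-03, -6.37604427e+01,  3.84565043e+01,  1.34354635e-02,
        2.87203920e-05, -2.58781898e-05]), 'tool_pos': array([0.11744479, 0.5114054 , 0.23081968]), 'ee_rot': array([[ 2.23905055e-01,  9.74610882e-01, -3.92746515e-04],
       [ 9.74610366e-01, -2.23905346e-01, -1.01489686e-03],
       [-1.07706757e-03, -1.55534287e-04, -9.99999408e-01]]), 'wrist_force': array([ 0.23261602,  1.02107691, -0.06358653]), 'moment': array([ 0.03811807,  0.03456494, -0.04310702]), 'width': 1.0016967902291447} -0.0187
scene [[495.821374127186, 0.0, 252.0562422314661], [0.0, 495.821374127186, 199.090524517621], [0.0, 0.0, 1.0]] [[0.5478, -0.6185, 0.5633, -0.2131], [-0.8366, -0.407, 0.3667, -0.4912], [0.0025, -0.6721, -0.7404, 1.1346], [0.0, 0.0, 0.0, 1.0]]
top [[439.91180745058716, 0.0, 258.3707329013378], [0.0, 439.91180745058716, 186.93148240868854], [0.0, 0.0, 1.0]] [[0.0171, -0.9908, 0.1341, 0.39], [-0.9998, -0.016, 0.009, 0.0042], [-0.0068, -0.1343, -0.9909, 1.5423], [0.0, 0.0, 0.0, 1.0]]
```

```bash
python3 - <<'E'
import cv2,numpy as np
a=cv2.imread("pics/top0.png");b=cv2.imread("pics/scene0.png")
cv2.imwrite("pics/top0b.png",cv2.resize(a,(800,600),interpolation=cv2.INTER_CUBIC))
cv2.imwrite("pics/scene0b.png",cv2.resize(b,(800,600),interpolation=cv2.INTER_CUBIC))
E
```

```text
(no output)
```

View pics/top0b.png

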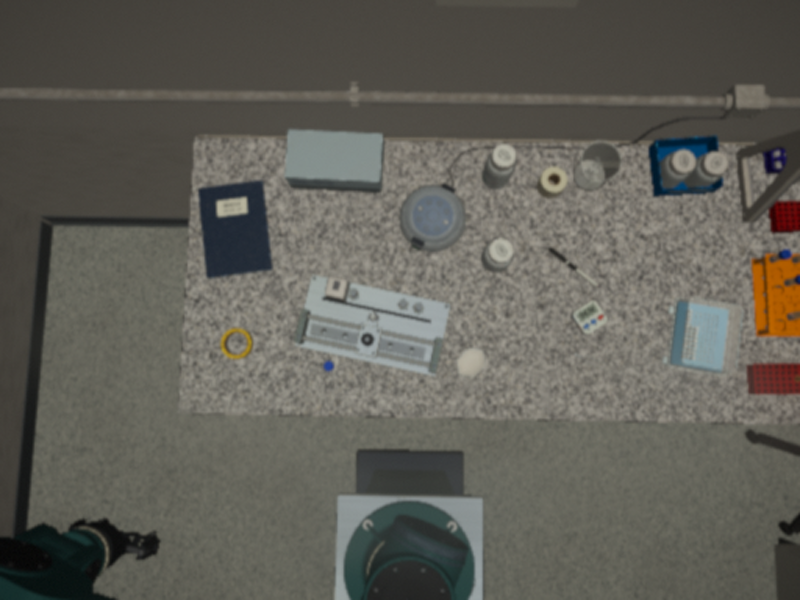

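View pics/scene0b.png

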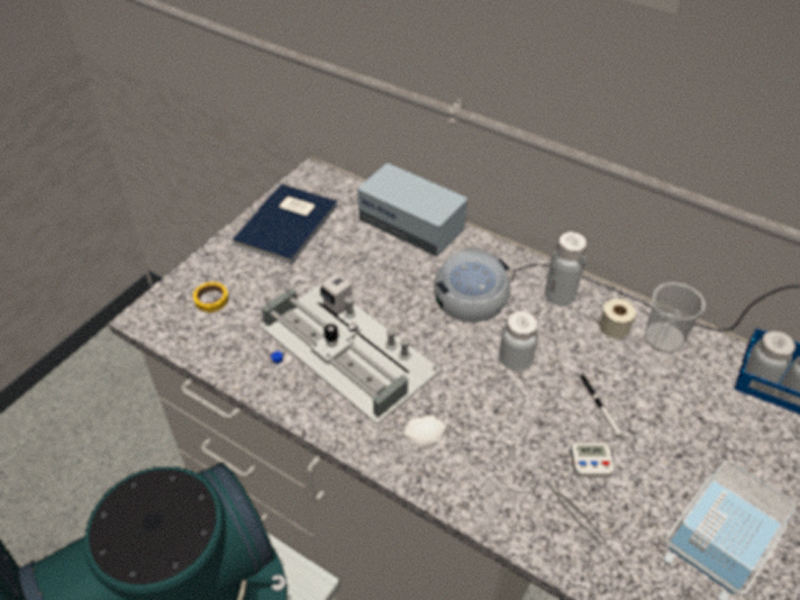

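Top view (800 px scale): slide, knob at (367,339), head at far left (337,288), bare posts at (353,294), (403,303), (418,306); end block corners near (300,332) and (438,360). The tape is at (236,343), timer at (590,318) and bottle at (498,253), all clear of the slide. The scene view agrees.

```bash
cat > h.py <<'E'
import numpy as np
def ray(c,u,v,z):
    d=c["pose"][:3,:3]@np.linalg.solve(c["K"],[u,v,1.]); o=c["pose"][:3,3]; return o+d*(z-o[2])/d[2]
def proj(c,p):
    q=c["pose"][:3,:3].T@(np.asarray(p)-c["pose"][:3,3]); q=c["K"]@q; return q[:2]/q[2]
def tri(obs):
    A=np.zeros((3,3));b=np.zeros(3)
    for c,u,v in obs:
        d=c["pose"][:3,:3]@np.linalg.solve(c["K"],[u,v,1.]);d/=np.linalg.norm(d);P=np.eye(3)-np.outer(d,d);A+=P;b+=P@c["pose"][:3,3]
    return np.linalg.solve(A,b)
E
python3 - <<'E'
from station import vision
from h import *
import cv2
t=vision.camera("top"); s=vision.camera("scene")
k=.64
for n,p,z in [("knobtop",(367,339),.092),("head",(337,284),.073),("LL corner",(299,341),0.056),("LR",(434,370),.056),("post",(353,292),.052),("postR",(418,304),.052)]:
    print(n,ray(t,p[0]*k,p[1]*k,z).round(4))
print("scene knob",ray(s,331*k,328*k,.092).round(4))
a=cv2.resize(t["img"][170:245,180:300],None,fx=6.6,fy=6.6,interpolation=cv2.INTER_CUBIC)[:,:,::-1]
cv2.imwrite("pics/topc.png",a)
E
```

```text
knobtop [0.4851 0.0931 0.092 ]
head [0.6041 0.1621 0.073 ]
LL corner [0.4807 0.2424 0.056 ]
LR [ 0.4233 -0.0502  0.056 ]
post [0.5901 0.1288 0.052 ]
postR [ 0.5659 -0.0139  0.052 ]
scene knob [0.4844 0.0963 0.092 ]
```

View pics/topc.png

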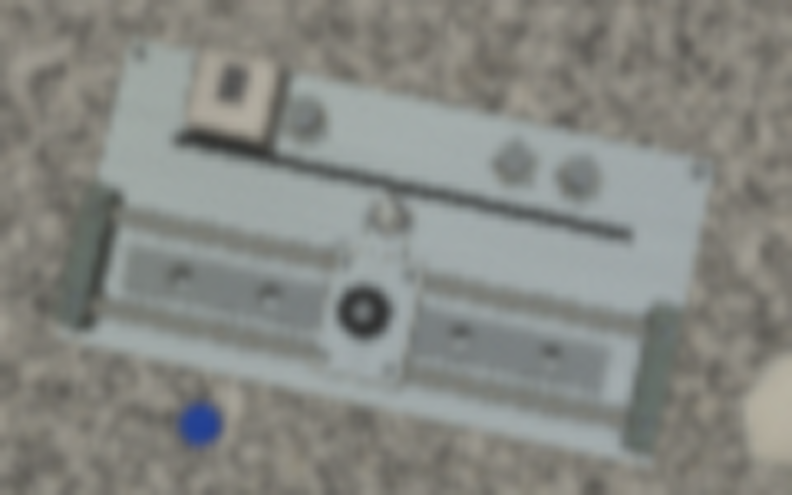

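The crop (6.6x, offset 180,170) shows all four strip holes: (180,273), (269,294), (460,333), (551,353). The knob is at (363,312) and the head's top centre at about (236,95).

```bash
python3 - <<'E'
from station import vision
from h import *
t=vision.camera("top")
f=lambda u,v,z: ray(t,180+(u+.5)/6.6-.5,170+(v+.5)/6.6-.5,z)
H=[f(*p,.032) for p in [(180,273),(269,294),(460,333),(551,353)]]
kn=f(363,312,.092)
pl=[f(133,45,.01),f(706,162,.01)]
sl=[f(178,137,.01),f(632,236,.01)]
yaw=[np.degrees(np.arctan2(-(a-b)[0],(a-b)[1])) for a,b in [(H[0],H[3]),pl,sl]]
print("yaw",yaw)
y=np.radians(np.mean(yaw[:2])); ey=np.array([-np.sin(y),np.cos(y),0]);ex=np.array([np.cos(y),np.sin(y),0])
hd=f(236,95,.073)
print("plate len",np.linalg.norm(pl[0]-pl[1]))
for n,p in zip(["h0","h1","h2","h3","head","tube"],H+[hd,f(389,217,.06)]): print(n,p.round(4),"rel knob x,y",((p-kn)@ex).round(4),((p-kn)@ey).round(4))
print("knob",kn)
# head top corners
for p in [(195,55),(283,60),(272,142),(188,128)]: q=f(*p,.073); print(q.round(4),(q-kn)@ex,(q-kn)@ey)
E
```

```text
yaw [np.float64(-11.189913600055453), np.float64(-10.707861609567288), np.float64(-11.414337683698937)]
plate len 0.31225258316709753
h0 [0.5082 0.1938 0.032 ] rel knob x,y 0.0033 0.1022
h1 [0.498  0.1471 0.032 ] rel knob x,y 0.0022 0.0543
h2 [0.4793 0.0472 0.032 ] rel knob x,y 0.0029 -0.0473
h3 [ 4.698e-01 -3.000e-04  3.200e-02] rel knob x,y 0.0025 -0.0957
head [0.5966 0.163  0.073 ] rel knob x,y 0.096 0.0887
tube [0.5365 0.084  0.06  ] rel knob x,y 0.052 -0.0003
knob [0.48546    0.09415849 0.092     ]
[0.6169 0.1847 0.073 ] 0.11190363968344022 0.11383558108869601
[0.6151 0.1395 0.073 ] 0.11865364340624611 0.0691094580816376
[0.5727 0.1439 0.073 ] 0.07617038296734903 0.0654013270523456
[0.5792 0.187  0.073 ] 0.0743673853112479 0.10898322126971163
```

```bash
cat >> h.py <<'E'
from scipy.spatial.transform import Rotation as Ro
def row(target,yaw=-11.1,st=None):
    from station import status
    s=st or status.observe(); R=np.array(s["ee_rot"]); y=np.radians(yaw)
    ey=np.array([-np.sin(y),np.cos(y),0]); z=np.array([0,0,-1.]); G=np.c_[ey,np.cross(z,ey),z]
    print("t",round(s["time_s"],2),"tcp",s["tool_pos"].round(4),"F",s["wrist_force"].round(1),"w",round(s["width"],3))
    print("row",(1000*R.T@(np.asarray(target)-s["tool_pos"])).round(1),Ro.from_matrix(R.T@G).as_rotvec().round(4))
E
python3 -c "
from h import *
row([.470,.093,.22])"
```

```text
t 0.25 tcp [0.1175 0.5116 0.2311] F [-0.6 -0.3 -0.4] w 1.004
row [-329.   437.3   11.2] [-0.0001  0.0004 -0.0321]
```

apply_moves --plan "-329 437 11 0 0 -0.032;-329 437 11 0 0 -0.032;-329 437 11 0 0 -0.032;-329 437 11 0 0 -0.032;-329 437 11 0 0 -0.032;-329 437 11 0 0 -0.032;-329 437 11 0 0 -0.032;-329 437 11 0 0 -0.032;-329 437 11 0 0 -0.032;-329 437 11 0 0 -0.032" --hand 1

```text
time_s: 1.25
tool_pos: [0.4404, 0.1272, 0.2213]
ee_rot: [[0.193, 0.981, 0.0], [0.981, -0.193, -0.0], [-0.0, 0.0, -1.0]]
wrist_force: [1.6, 1.7, 0.6]
width: 0.996
```

```bash
python3 -c "
from h import *
row([.470,.093,.22])"
```

```text
t 1.25 tcp [0.4404 0.1272 0.2213] F [1.6 1.7 0.6] w 0.996
row [-27.8  35.7   1.3] [ 0.0003  0.0002 -0.0004]
```

apply_moves --plan "-28 36 1 0 0 0;-28 36 1 0 0 0;-28 36 1 0 0 0;-28 36 1 0 0 0"

```text
time_s: 1.65
tool_pos: [0.4697, 0.0933, 0.2203]
ee_rot: [[0.192, 0.981, -0.0], [0.981, -0.192, -0.0], [-0.0, -0.0, -1.0]]
wrist_force: [-0.7, 0.3, -0.4]
width: 1.0
```

```bash
python3 - <<'E'
from station import vision
from h import *
import cv2,pickle
w=vision.camera("wrist"); pickle.dump(w,open("w1.pkl","wb"))
for n,p in [("knob",(.4855,.094,.092)),("h0",(.508,.194,.032)),("h1",(.498,.147,.032)),("head",(.597,.163,.073))]: print(n,proj(w,p))
print(w["pose"].round(3)); row([.4855,.094,.12])
cv2.imwrite("pics/w1.png",cv2.resize(w["img"],(800,600),interpolation=cv2.INTER_CUBIC)[:,:,::-1])
E
```

```text
knob [256.15320445 197.67429548]
h0 [335.30828969 185.8777124 ]
h1 [298.03134128 185.3272914 ]
head [328.11646956 267.4287169 ]
[[ 0.193  0.944  0.266  0.403]
 [ 0.981 -0.186 -0.052  0.108]
 [ 0.     0.271 -0.962  0.362]
 [ 0.     0.     0.     1.   ]]
t 1.7 tcp [0.4696 0.0936 0.2204] F [-0.2 -0.3 -0.1] w 0.995
row [  3.5  15.5 100.4] [0.0001 0.0002 0.0008]
```

View pics/w1.png

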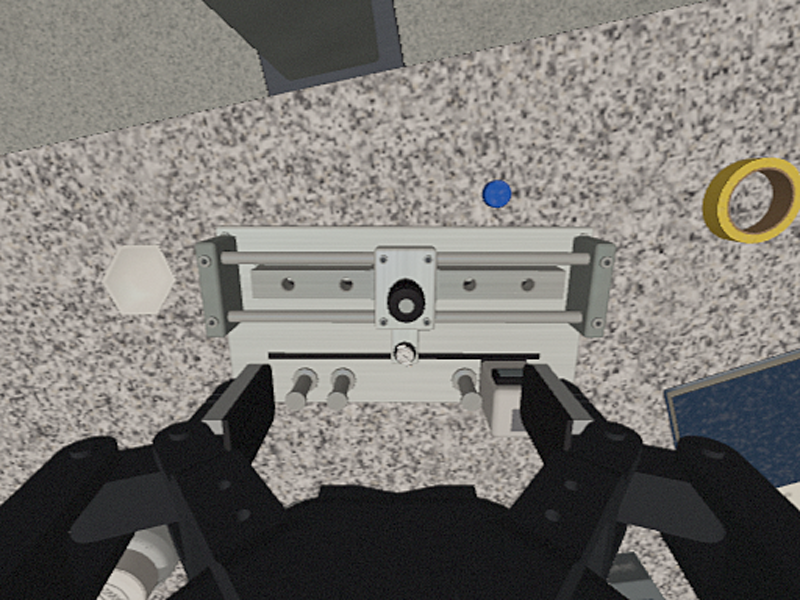

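Wrist view: knob top at (406,306), holes at (528,284), (470,284), (347,284) and (288,284). The head is at right, with window edges at about x 490 to 530, partly hidden by a finger.

```bash
python3 - <<'E'
from h import *
import pickle
w=pickle.load(open("w1.pkl","rb")); k=.64
f=lambda u,v,z: ray(w,(u+.5)*k-.5,(v+.5)*k-.5,z)
kn=f(406,306,.092); y=np.radians(-11.1); ey=np.array([-np.sin(y),np.cos(y),0]);ex=np.array([np.cos(y),np.sin(y),0])
print(kn)
for p,z in [((528,284),.032),((470,284),.032),((347,284),.032),((288,284),.032),((404,351),.06),((206,260),.056),((602,260),.056),((598,322),.056),((211,322),.056)]:
    q=f(*p,z);print(p,q.round(4),((q-kn)@ex).round(4),((q-kn)@ey).round(4))
row([.4855,.094,.12])
E
```

```text
[0.48401708 0.09809269 0.092     ]
(528, 284) [0.5029 0.1977 0.032 ] -0.0006 0.1014
(470, 284) [0.4937 0.151  0.032 ] -0.0007 0.0538
(347, 284) [0.4742 0.052  0.032 ] -0.0007 -0.0471
(288, 284) [0.4649 0.0045 0.032 ] -0.0008 -0.0955
(404, 351) [0.5297 0.0885 0.06  ] 0.0467 -0.0006
(206, 260) [ 0.4306 -0.0434  0.056 ] -0.0252 -0.1491
(602, 260) [0.4879 0.2476 0.056 ] -0.025 0.1474
(598, 322) [0.5367 0.2415 0.056 ] 0.0241 0.1508
(211, 322) [ 0.4783 -0.055   0.056 ] 0.0238 -0.1514
t 1.7 tcp [0.4696 0.0936 0.2204] F [-0.2 -0.3 -0.1] w 0.995
row [  3.5  15.5 100.4] [0.0001 0.0002 0.0008]
```

```bash
sed -i 's/ey=np.array(\[-np.sin(y),np.cos(y),0\]); z=np/ey=np.array([-np.sin(y),np.cos(y),0]); z=np/' h.py; python3 - <<'E'
from station import status
from h import *
print(status.observe()["joint_pos"].round(1))
row([.4844,.0968,.13],yaw=-101.1); row([.4844,.0968,.13],yaw=78.9)
E
```

```text
[  1.5  10.8 -10.3  68.9  -0.   12.6]
t 1.7 tcp [0.4696 0.0936 0.2204] F [-0.2 -0.3 -0.1] w 0.995
row [ 6.  13.9 90.4] [2.0000e-04 0.0000e+00 1.5716e+00]
t 1.7 tcp [0.4696 0.0936 0.2204] F [-0.2 -0.3 -0.1] w 0.995
row [ 6.  13.9 90.4] [-0.00e+00  2.00e-04 -1.57e+00]
```

apply_moves --plan "6 14 90 0 0 0.15;6 14 90 0 0 0.3;6 14 90 0 0 0.45;6 14 90 0 0 0.6;6 14 90 0 0 0.75;6 14 90 0 0 0.9;6 14 90 0 0 1.05;6 14 90 0 0 1.2;6 14 90 0 0 1.35;6 14 90 0 0 1.5" --hand 0.55 --newtons 30

```text
time_s: 2.7
tool_pos: [0.4839, 0.0979, 0.1307]
ee_rot: [[0.992, -0.126, 0.0], [-0.126, -0.992, -0.0], [0.0, 0.0, -1.0]]
wrist_force: [-1.0, 0.5, 0.1]
width: 0.548
```

```bash
python3 - <<'E'
from h import *
row([.4844,.0968,.066],yaw=-101.1)
E
```

```text
t 2.7 tcp [0.4839 0.0979 0.1307] F [-1.   0.5  0.1] w 0.548
row [ 0.6  1.  64.7] [ 0.0001 -0.0004  0.0674]
```

apply_moves --plan "0.6 1 10 0 0 0.067;0.6 1 25 0 0 0.067;0.6 1 40 0 0 0.067;0.6 1 55 0 0 0.067;0.6 1 64 0 0 0.067;0.6 1 64 0 0 0.067"

```text
time_s: 3.3
tool_pos: [0.4834, 0.0975, 0.066]
ee_rot: [[0.982, -0.191, -0.001], [-0.191, -0.982, -0.0], [-0.001, 0.0, -1.0]]
wrist_force: [-0.4, -0.4, -1.0]
width: 0.549
```

```bash
python3 - <<'E'
from station import vision
from h import *
import cv2
w=vision.camera("wrist"); row([.4844,.0968,.066],yaw=-101.1)
print(proj(w,(.4844,.0968,.092))*800/512)
cv2.imwrite("pics/w2.png",cv2.resize(w["img"],(800,600),interpolation=cv2.INTER_CUBIC)[:,:,::-1])
E
```

```text
t 3.35 tcp [0.4839 0.0974 0.0668] F [1.5 0.4 0.7] w 0.55
row [0.6 0.5 0.8] [ 0.0001 -0.      0.0014]
[400.23203527 413.13376153]
```

View pics/w2.png

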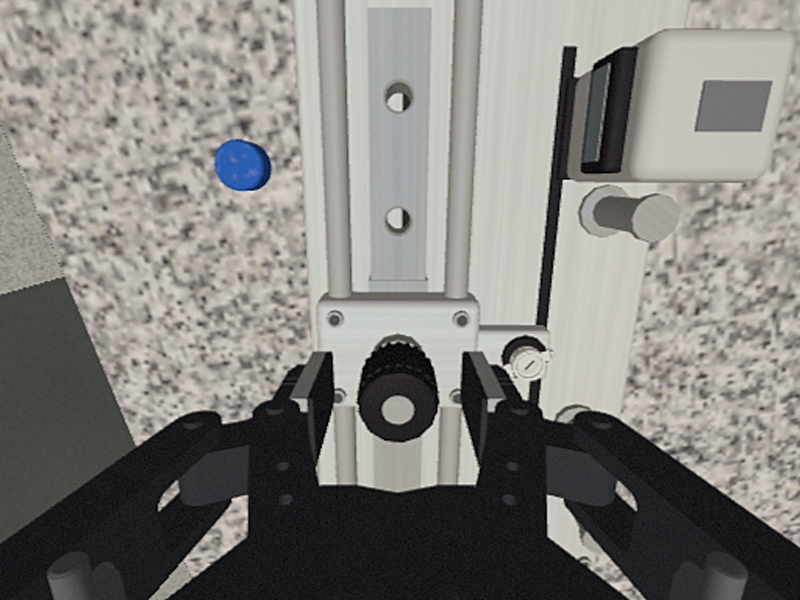

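Wrist view 2: the open pads straddle the knob, whose top is at (398,410). The tube is clear of the right finger, the holes are at (399,96) and (398,218), and the head's top centre is at about (725,105). Now close.

apply_moves --plan "0.5 0.5 1 0 0 0;0.5 0.5 1 0 0 0;0.5 0.5 1 0 0 0;0.5 0.5 1 0 0 0;0.5 0.5 1 0 0 0;0.5 0.5 1 0 0 0;0.5 0.5 1 0 0 0;0.5 0.5 1 0 0 0" --hand 0 --newtons 40

```text
time_s: 4.15
tool_pos: [0.4838, 0.0972, 0.0665]
ee_rot: [[0.982, -0.191, -0.0], [-0.191, -0.982, 0.001], [-0.0, -0.001, -1.0]]
wrist_force: [-6.4, 2.0, 11.2]
width: 0.288
```

```bash
python3 - <<'E'
from station import vision
from h import *
w=vision.camera("wrist"); k=.64
f=lambda u,v,z: ray(w,(u+.5)*k-.5,(v+.5)*k-.5,z)
row([.4844,.0968,.066],yaw=-101.1)
y=np.radians(-11.1); ey=np.array([-np.sin(y),np.cos(y),0]);ex=np.array([np.cos(y),np.sin(y),0])
kn=f(398,410,.092); print(kn)
for n,p,z in [("h0",(399,96),.032),("h1",(398,218),.032),("headtop",(725,105),.073)]: q=f(*p,z);print(n,q.round(4),(q-kn)@ex,(q-kn)@ey)
E
```

```text
t 4.2 tcp [0.4838 0.0971 0.0665] F [-6.1  2.  10.1] w 0.292
row [0.6 0.2 0.5] [-0.0006  0.0004  0.0017]
[0.48418229 0.09746957 0.092     ]
h0 [0.5041 0.1972 0.032 ] 0.0003797218685424504 0.10169257697156908
h1 [0.4948 0.1513 0.032 ] 6.862544015660474e-05 0.054879163964661075
headtop [0.5983 0.1687 0.073 ] 0.09825491806761366 0.09184168409385672
```

apply_moves --plan "0 0 -1 0 0 0;0 0 -3 0 0 0;0 0 -5 0 0 0;0 0 -7 0 0 0;0 0 -9 0 0 0;0 0 -11 0 0 0;0 0 -13 0 0 0;0 0 -14.5 0 0 0;0 0 -14.5 0 0 0;0 0 -14.5 0 0 0"

```text
time_s: 5.2
tool_pos: [0.4837, 0.0972, 0.081]
ee_rot: [[0.982, -0.191, -0.001], [-0.191, -0.982, 0.001], [-0.001, -0.001, -1.0]]
wrist_force: [-2.5, 2.4, -6.7]
width: 0.288
```

```bash
python3 - <<'E'
from station import vision
from h import *
import cv2
w=vision.camera("wrist"); row([.4838,.0971,.0665],yaw=-101.1)
cv2.imwrite("pics/w3.png",cv2.resize(w["img"],(800,600),interpolation=cv2.INTER_CUBIC)[:,:,::-1])
E
```

```text
t 5.25 tcp [0.4837 0.0972 0.0809] F [-2.3  2.  -6.1] w 0.289
row [ 0.1  0.1 14.4] [-0.0006  0.0006  0.0018]
```

View pics/w3.png

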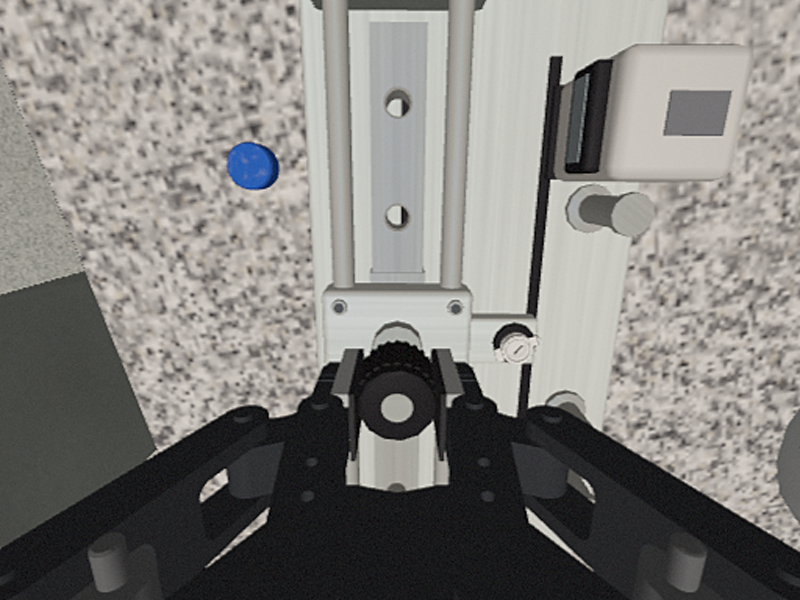

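Wrist view 3: the knob is gripped and raised, with a gap above the collar at (397,335). The pull of about 6.2 N fits a lift of 14 mm. Slide now.

apply_moves --plan "0 -3 0 0 0 0;0 -10 0 0 0 0;0 -22 0 0 0 0;0 -35 0 0 0 0;0 -48 0 0 0 0;0 -61 0 0 0 0;0 -74 0 0 0 0;0 -86 0 0 0 0;0 -95 0 0 0 0;0 -99 0 0 0 0"

```text
time_s: 6.25
tool_pos: [0.503, 0.1953, 0.081]
ee_rot: [[0.982, -0.19, 0.0], [-0.19, -0.982, 0.001], [-0.0, -0.001, -1.0]]
wrist_force: [2.6, -1.4, -7.2]
width: 0.291
```

```bash
python3 - <<'E'
from h import *
from station import vision
y=np.radians(-11.1); ey=np.array([-np.sin(y),np.cos(y),0])
row(np.array([.4838,.0971,.081])+ey*.1016,yaw=-101.1)
w=vision.camera("wrist"); t=vision.camera("top")
import cv2,pickle; pickle.dump((w,t),open("w4.pkl","wb"))
cv2.imwrite("pics/w4.png",cv2.resize(w["img"],(800,600),interpolation=cv2.INTER_CUBIC)[:,:,::-1])
E
```

```text
t 6.25 tcp [0.503  0.1953 0.081 ] F [ 2.6 -1.4 -7.2] w 0.291
row [ 0.1 -1.5  0. ] [-0.0008  0.0001  0.0024]
```

View pics/w4.png

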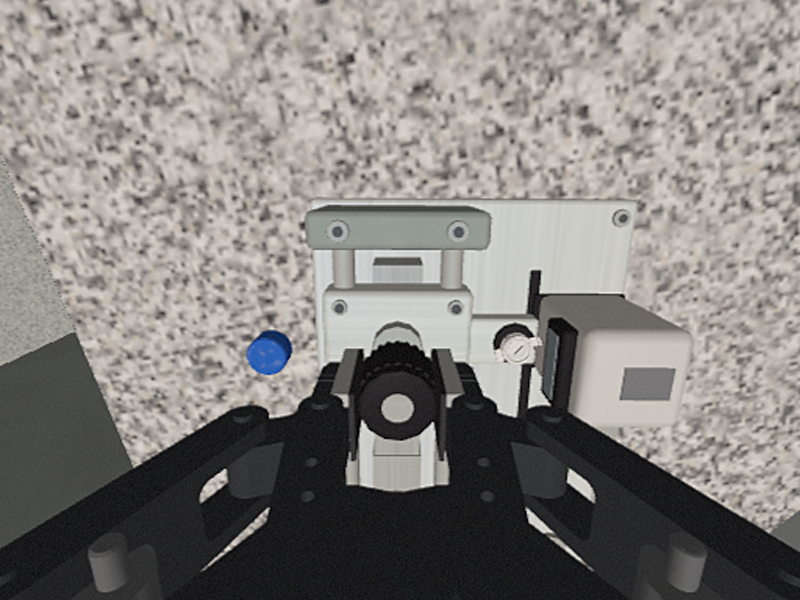

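Wrist view 4: the carriage is in front of the head, with the tube at (517,348) beside the window at (560,360). Next I nudge 1.5 mm, then lower to just above the strip.

apply_moves --plan "0 -1.5 0 0 0 0;0 -1.5 0 0 0 0;0 -1.5 1 0 0 0;0 -1.5 2 0 0 0;0 -1.5 3 0 0 0;0 -1.5 3.8 0 0 0;0 -1.5 3.8 0 0 0"

```text
time_s: 7.05
tool_pos: [0.5033, 0.1965, 0.0772]
ee_rot: [[0.982, -0.19, 0.0], [-0.19, -0.982, 0.001], [-0.0, -0.001, -1.0]]
wrist_force: [0.9, 0.5, -6.7]
width: 0.288
```

apply_moves --plan "0 0 0.3 0 0 0;0 0 0.6 0 0 0;0 0 0.9 0 0 0;0 0 0.9 0 0 0"

```text
time_s: 7.45
tool_pos: [0.5033, 0.1964, 0.0762]
ee_rot: [[0.982, -0.19, -0.0], [-0.19, -0.982, 0.001], [-0.0, -0.001, -1.0]]
wrist_force: [1.3, -0.3, -5.8]
width: 0.288
```

apply_moves --plan "0 0 0.3 0 0 0;0 0 0.6 0 0 0;0 0 0.9 0 0 0;0 0 0.9 0 0 0"

```text
time_s: 7.85
tool_pos: [0.5033, 0.1965, 0.0753]
ee_rot: [[0.982, -0.19, 0.0], [-0.19, -0.982, 0.001], [-0.0, -0.001, -1.0]]
wrist_force: [1.2, -0.2, -5.2]
width: 0.29
```

apply_moves --plan "0 0 0.3 0 0 0;0 0 0.6 0 0 0;0 0 0.9 0 0 0;0 0 1.2 0 0 0;0 0 1.2 0 0 0"

```text
time_s: 8.35
tool_pos: [0.5033, 0.1965, 0.0741]
ee_rot: [[0.982, -0.19, 0.0], [-0.19, -0.982, 0.001], [-0.0, -0.001, -1.0]]
wrist_force: [1.5, 0.6, -5.5]
width: 0.289
```

It is clearly in the hole: the lift is about 7.6 mm with no contact force. I continue down to about 1 mm lift.

apply_moves --plan "0 0 0.8 0 0 0;0 0 1.6 0 0 0;0 0 2.4 0 0 0;0 0 3.2 0 0 0;0 0 4 0 0 0;0 0 4.8 0 0 0;0 0 5.6 0 0 0;0 0 6.4 0 0 0;0 0 6.4 0 0 0"

```text
time_s: 9.25
tool_pos: [0.5033, 0.1965, 0.0676]
ee_rot: [[0.982, -0.19, 0.0], [-0.19, -0.982, 0.001], [-0.0, -0.001, -1.0]]
wrist_force: [0.7, 0.3, -4.2]
width: 0.288
```

apply_moves --plan "0 0 0 0 0 0;0 0 0 0 0 0;0 0 0 0 0 0;0 0 0 0 0 0;0 0 0 0 0 0;0 0 0 0 0 0" --hand 0.55

```text
time_s: 9.85
tool_pos: [0.5033, 0.1965, 0.0676]
ee_rot: [[0.982, -0.19, 0.0], [-0.19, -0.982, 0.001], [-0.0, -0.001, -1.0]]
wrist_force: [-0.6, -0.2, 0.9]
width: 0.544
```

apply_moves --plan "0 0 -5 0 0 0;0 0 -15 0 0 0;0 0 -30 0 0 0;0 0 -50 0 0 0;0 0 -75 0 0 0;0 0 -100 0 0 0;0 0 -110 0 0 0;0 0 -110 0 0 0"

```text
time_s: 10.65
tool_pos: [0.504, 0.1965, 0.1791]
ee_rot: [[0.982, -0.19, 0.003], [-0.19, -0.982, 0.002], [0.002, -0.002, -1.0]]
wrist_force: [0.3, -0.2, -0.3]
width: 0.55
```

```bash
python3 - <<'E'
from station import vision
from h import *
import cv2
w=vision.camera("wrist"); row([.5033,.1965,.0676],yaw=-101.1)
p=np.array([.5037,.1972,0])
for z in(.092,.102): print(z,proj(w,p+[0,0,z])*800/512)
cv2.imwrite("pics/w5.png",cv2.resize(w["img"],(800,600),interpolation=cv2.INTER_CUBIC)[:,:,::-1])
E
```

```text
t 10.7 tcp [0.5034 0.1964 0.1778] F [ 0.2 -0.2  0.3] w 0.554
row [ -0.2   0.  110.2] [-0.0015 -0.0005  0.0023]
0.092 [395.63531168 306.33641151]
0.102 [395.64244649 311.52985094]
```

View pics/w5.png

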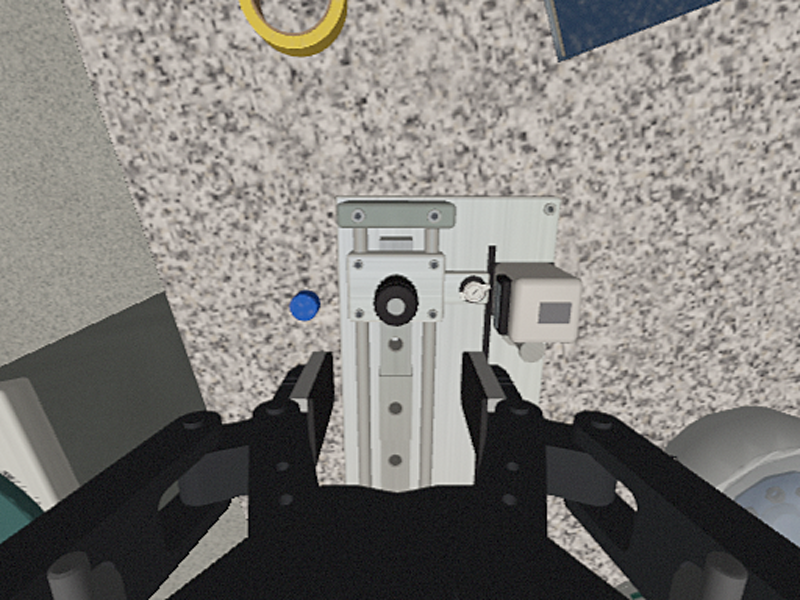

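Wrist view 5: the knob's top at (396,306) is where it should be for a home pin. The tube at (473,291) faces the head's window, the gripper is clear and the tape is untouched.

```bash
python3 -c "
from station import manip
print(manip.sign_off())"
```

```text
the job is handed in; nothing more can be done
None
```

The carriage is locked in front of the reading head, and I handed the job in at about 10.7 s; the hand-in reports no verdict.

- **Moves:** I gripped the knob across the rods and lifted it about 14.5 mm. I then slid the carriage about 101 mm to the leftmost hole, lowered the pin in small steps, let go and backed off upward.
- **Fit:** The wrist felt only the spring's downward pull (4–6 N) all the way down to about 1 mm lift, with side forces up to about 1.5 N. So the pin went in without resting on the strip.
- **Last picture:** The knob's top is within a pixel or so of its predicted place for a pin fully home (10 mm higher would be about 5 px off). The tube faces the window and the gripper touches nothing.
- **Other things on the bench:** The tape looks untouched. I did not measure the timer or bottle again, but the arm stayed well away from both.
- **Doubts:**
  - My position estimates for the knob differed by up to 4 mm between cameras.
  - When the fingers closed on the knob, the wrist read 11 N upward, because the pads swing forward. It was gone after lifting.
  - The hole is about 10–13 mm from the head's centre, inside the 18 mm limit.

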